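# Stop the tube mixer and release its sprung lid

## Robot

A 7-joint arm with a two-finger parallel gripper is mounted at the origin on a cart in front of the work surface, level with it; the furniture and walls round the work are solid. World frame = base frame: x ahead of the robot, y to its left, z up, the work surface at z = 0. Lengths are in m, angles in rad, forces in N, time in s.
With the tool pointing down it reaches from about 0.425 to 0.925 m from the base axis. Payload 6.8 kg.
Tool frame: the origin (TCP) lies on the centre line of the jaws, within the pads' length; the fingertips stand 11 mm ahead of it and the grasp point (between the pads) lies 8 mm behind it; z points along the fingers, y is the line along which they close (so a half turn about z gives the same grasp; the last joint's range is limited). The gripper opens to 85 mm and grips with 20 to 120 N. Pads are 22 mm wide; open, the fingers measure 114 mm over their backs; the gripper's body (76 mm by 85 mm) begins 54 mm behind the grasp point. The pads swing forward as they close: fully open they stand 13 mm farther back than shut.
Start: joints at [-1.342, 0.477, 0.022, 1.555, -0.011, 1.109, -0.083], TCP at [0.223, 0.637, 0.242] pointing down, gripper open.
Joint ranges: [-2.96, 2.96], [-0.34, 2.1], [-1.41, 1.46], [0.24, 2.44], [-1.37, 4.51], [0.17, 1.92], [-2.96, 2.96]. Speed limits (rad/s): [2.39, 2.39, 3.14, 3.14, 3.14, 3.14, 3.14].

## Interface

Orientations are given as a rotation vector (axis times angle).
In Python, from station import readout, optics, ticket, nets gives the robot as it stands.
- The arm moves only by the tool servo_tool, never from a script. Its argument "moves" is a list that holds one entry, the list of rows, each a list of 5 numbers: the finger opening in m, from 0 to 0.0854, then the shift along the tool's x, y, z in m, then the turn about the tool's z in rad. In form: [[[gripper, tx, ty, tz, roll], ...]]. A call has 1 to 12 rows; each row is the pose to reach, as a shift and turn from the pose commanded when the call began, along the tool's axes at that moment; what a row does not reach only later rows make up. A row lasts 1/8 s, in which the tool goes at most 62.5 mm and 10.7 degrees, less where a joint would pass 70% of its speed; a pose out of reach is approached as far as the arm can. A call with a gripper value outside its range is refused whole. The fingers move at their own pace and stop on an object; "squeeze" is the grip in N (left out, the last holds). Time passes only in rows, so rows that repeat a pose let the fingers close. It gives the time, the measured TCP pose, the force, the opening and the grip force at its end, in the units of the state.
- readout.get_obs(): the state, without advancing time (a new reading comes with each control period).
- optics.capture(name): name is "scene" or "top"; returns a dict with "image" (420x560x3 uint8, red, green, blue), "fx", "fy", "cx", "cy" (pixels), "dist_coeffs" ([k1, k2, p1, p2, k3] as OpenCV has them; the pictures are not rectified), "camera_from_world" (4x4, takes a point from world to camera coordinates). Camera axes: x right, y down, z forward; pixel columns grow to the right and rows downward; lengths in m; the calibration is good to about 2 mm. A picture is of the moment at which its call begins. There is no depth.
- ticket.close_job(): hands the job in; it is judged then, once.
Trained networks look in a picture, given as the dict that the camera call returned (one of the last four; its "shot" number tells which), for a name from the list of things; names that differ only in an ending like _2 or _b are one class to them, and where a whole thing is asked for, a point or a joint stands for the part that bears it (a point fixed in the world has none). Each returns a list of dicts, best first, with "conf" (0 to 1); they miss things now and then, are a little off and sometimes report something else, mostly with a low value. They report only what shows in the picture. A call takes as long as a camera call.
- nets.cut_out(picture, target): "mask" (420x560 bool, what is visible of it) and "bbox" ([left, top, width, height] in pixels, round what is visible of it).
- nets.spot_point(picture, target): "position" ([column, row] in pixels: a listed point, or the origin of a listed thing).
The state is a dict: "time": time; "qpos": joint angles; "qvel": joint speeds; "effort": joint torques, N m; "tcp_pos": TCP position; "ee_rot": TCP orientation; "contact_force": force on the tool from outside, world axes, zero at the start; "wrist_torque": the same for the moment, N m; "finger_gap": opening from 0.0 (shut) to 1.0 (fully open); "finger_force": force on a finger pad.
Only numpy, scipy, OpenCV 4.12 (cv2) and the standard library are available. Lean on these libraries where they do the work, as an engineer would, in place of code of your own. Each camera call takes 0.05 s, during which the arm holds its last target. There are 200 camera calls.

## Task

Switch the tube mixer off by pressing the red-dotted end of its rocker switch, and only then press both blue catch buttons in front of the lid down together, one fingertip on each, and keep both held down until the lid has swung all the way up by its own spring. Then let go and move clear; do not push or pull the lid by hand, press the mixer gently, and do not lift or shift anything that lies around it.

Things in the scene. Friction and masses are not known exactly. Their poses are not given: they have to be found in the camera images.
- mixer: white and grey tube mixer fixed to the bench, deck 70 mm above it. Origin on the bench; own frame: x from its front to its rear, y to its left; housing x -130 to +110, y -124 to +108 mm. On the deck: smoky clear lid (x -52 to +91, y -51 to +101, top 128 mm above the bench), two blue catch buttons in front of it, and along the right a strip with rocker, display and dial (dial not used)
- rocker (a joint): run/stop rocker: black paddle 46 mm long (along the mixer's x), 23 mm wide, pivot at x -55, y -90 mm in the mixer's frame, 78 mm above the bench. Up to +0.18 rad: on, the rear green-dotted end is down and the front red-dotted end stands up. Down to -0.18 rad: off. It stays where it is put; about 2 N on its end tips it
- rocker_red_end (a point): point on top of the paddle 2 mm inside its front, red-dotted end (the end to press), about 88 mm above the bench while on and 81 mm when off; it moves with the paddle
- catch_left_top (a point): middle of the flat top of the left (mixer's +y) blue button, a 26 x 26 mm cap standing 13 mm proud of the deck, 83 mm above the bench, at x -104, y +55 mm in the mixer's frame; moves with the button. Free all round: the nearest upright part is a small steel hook 32 mm behind the cap's middle, which comes 9 mm closer when pressed
- catch_right_top (a point): the same for the right blue catch button, at x -104, y -5 mm in the mixer's frame, so the two caps lie 60 mm apart from middle to middle along the mixer's y
- catch_left (a joint): travel of the left button straight down: 0 up, 0.009 m fully down, sprung: 1.6 N to start, 5 N fully down. It draws back this side's hook, which lets go of the lid at about 0.006 m; either hook alone keeps the lid shut. A button let up too early catches a second tooth of the lid
- catch_right (a joint): travel of the right catch button, as for the left one
- lid_hinge (a joint): angle of the sprung, damped lid about its hinge at the rear: 0 shut, 0.6 rad fully up against its stop. When both hooks are drawn back it rises by itself in about two seconds
- lid_front (a point): middle of the top front edge of the lid, 127 mm above the bench when shut; it moves up and to the rear as the lid rises, away from the buttons
- lid: the lid: a smoky clear cover on a grey frame, 143 x 152 x 55 mm; its origin lies on its hinge at the rear, 73 mm above the bench
- timer: bystander: white lab timer lying on its back, 70 x 64 x 19 mm, origin in the middle of its underside, left of the mixer
- blue_marker: bystander: marker pen with blue cap, 134 mm long (along its y), 12 mm high, origin in the middle of its underside, in front of the mixer
- tape: bystander: roll of marking tape lying flat, 66 mm across, 19 mm high, origin in the middle of its underside, right of the mixer
- notebook: bystander: dark lab notebook, 185 x 148 x 14 mm, origin in the middle of its underside
- red_marker: bystander: marker pen with red cap, 134 mm long (along its y), 12 mm high, origin in the middle of its underside
- dish_low: bystander: petri dish, 60 mm across, 14 mm high, origin in the middle of its underside
- dish_high: bystander: petri dish of the same size on top of the other
- forceps: bystander: steel forceps, 128 mm long (along its y), 9 mm high, origin in the middle of its underside

How it is judged:
By the outcome, as a careful person would: the job done as asked, in the order asked, and still so for the second after the job is handed in, with the robot touching nothing.
It also fails if it takes over 45 s, if anything falls off the work surface, if the arm or the gripper's body presses on something with over 40 N, if the wrist force passes 120 N, or if a joint passes its speed limit or range.

## Working session

There is one attempt and no reset: what is moved stays moved. The work goes in short steps, Python scripts to look and compute and a tool call to move; the robot and the scene stay as the last step left them, time stands still between calls to the robot, and variables do not carry over. Pictures are saved under pics/ and viewed, at most 10 in all, crops included, and the job is handed in when it is done.

Besides the shell and the picture viewer there is one more tool, called after "Emit:" in YAML: its name, and indented under it one key for each argument. servo_tool: Moves the arm, as the interface text tells. Its arguments: {"type":"object","properties":{"moves":{"type":"array"},"squeeze":{"type":"number"}},"required":["moves"]}

```bash
mkdir -p pics; cat > h.py <<'E'
import numpy as np, cv2
from scipy.optimize import least_squares
from station import readout, optics, ticket, nets
def K(p): return np.array([[p['fx'],0,p['cx']],[0,p['fy'],p['cy']],[0,0,1.]])
def proj(p,X):
    T=np.array(p['camera_from_world']); X=np.atleast_2d(X)
    return cv2.projectPoints(np.float64(X),cv2.Rodrigues(T[:3,:3])[0],T[:3,3],K(p),np.float64(p['dist_coeffs']))[0][:,0]
def ray(p,uv):
    T=np.array(p['camera_from_world']);R=T[:3,:3]
    n=cv2.undistortPoints(np.float64([[uv]]),K(p),np.float64(p['dist_coeffs']))[0,0]
    return -R.T@T[:3,3], R.T@np.array([n[0],n[1],1])
def atz(p,uv,z):
    c,d=ray(p,uv); return c+d*(z-c[2])/d[2]
def tri(ps,uvs):
    A=np.zeros((3,3));b=np.zeros(3)
    for p,u in zip(ps,uvs):
        c,d=ray(p,u); d=d/np.linalg.norm(d); M=np.eye(3)-np.outer(d,d); A+=M;b+=M@c
    return np.linalg.solve(A,b)
def save(p,n): cv2.imwrite('pics/'+n,p['image'][:,:,::-1])
E
python3 - <<'E'
from h import *
np.set_printoptions(precision=4,suppress=True)
s=optics.capture('scene');t=optics.capture('top')
save(s,'s1.png');save(t,'t1.png')
for n,z in [('mixer',0),('rocker_red_end',.088),('catch_left_top',.083),('catch_right_top',.083),('lid_front',.127),('lid',.073),('rocker',.078),('timer',0),('tape',0),('blue_marker',0),('notebook',0),('dish_high',.014)]:
    u=[]
    for p in(s,t):
        r=nets.spot_point(p,n); u.append(r[0]['position'] if r else None)
        if r: print(n,'st'[p is t],[(np.round(q['position'],1),round(q['conf'],2)) for q in r[:2]],atz(p,r[0]['position'],z))
    if None not in [None if x is None else 1 for x in u]: print('   tri',tri((s,t),u))
o=readout.get_obs();print(o)
for p in(s,t):
  T=np.array(p['camera_from_world']);print(-T[:3,:3].T@T[:3,3])
E
```

```text
mixer s [(array([308.6, 265.2]), 0.66)] [ 0.5676 -0.0482  0.    ]
mixer t [(array([323.9, 209.4]), 0.65)] [ 0.5758 -0.0561  0.    ]
   tri [ 0.5715 -0.0522  0.0009]
rocker_red_end s [(array([313.5, 277.5]), 0.64)] [ 0.4887 -0.145   0.088 ]
rocker_red_end t [(array([196.8, 248.6]), 0.67), (array([353.4, 233.6]), 0.63)] [0.4465 0.3778 0.088 ]
   tri [ 0.5579  0.2205 -0.1697]
catch_left_top s [(array([273.4, 252.5]), 0.59), (array([270.2, 288.3]), 0.43)] [0.4688 0.008  0.083 ]
catch_left_top t [(array([306.7, 242.6]), 0.56)] [0.4616 0.0087 0.083 ]
   tri [0.4639 0.0069 0.0873]
catch_right_top s [(array([283.2, 262.7]), 0.47)] [ 0.4638 -0.0421  0.083 ]
catch_right_top t [(array([329.6, 243.2]), 0.62)] [ 0.4584 -0.0679  0.083 ]
   tri [ 0.4541 -0.0621  0.1074]
lid_front s [(array([294.1, 242.4]), 0.6)] [ 0.5149 -0.0322  0.127 ]
lid_front t [(array([315.4, 227.1]), 0.95)] [ 0.5125 -0.0194  0.127 ]
   tri [ 0.5164 -0.0232  0.1189]
lid s [(array([330. , 230.7]), 0.89), (array([348.8, 301.8]), 0.25)] [ 0.6732 -0.0313  0.073 ]
lid t [(array([317.1, 183.9]), 0.61)] [ 0.6592 -0.0302  0.073 ]
   tri [ 0.6623 -0.0336  0.0814]Traceback (most recent call last):
  File "<stdin>", line 8, in <module>
ValueError: it knows: blue_marker, catch_left_top, catch_right_top, dish_high, dish_low, forceps, lid, lid_front, mixer, notebook, red_marker, rocker_red_end, tape, timer
```

```bash
python3 - <<'E'
from h import *
np.set_printoptions(precision=4,suppress=True)
a=cv2.imread('pics/s1.png');b=cv2.imread('pics/t1.png')
ca=cv2.resize(a[200:340,220:420],(800,560),interpolation=cv2.INTER_CUBIC);cb=cv2.resize(b[150:290,240:440],(800,560),interpolation=cv2.INTER_CUBIC)
cv2.imwrite('pics/s1c.png',ca);cv2.imwrite('pics/t1c.png',cb)
o=readout.get_obs();print(o)
E
```

```text
{'time': 0.7, 'qpos': array([-1.3421,  0.4769,  0.0224,  1.5554, -0.0115,  1.1093, -0.0831]), 'qvel': array([-0.0002,  0.0014,  0.0018, -0.0001, -0.    ,  0.0003, -0.0014]), 'effort': array([  0.0001, -59.6163,   1.606 , -28.1493,   0.0125,   0.0014,
         0.    ]), 'tcp_pos': array([0.2231, 0.6371, 0.2423]), 'ee_rot': array([-0.5266, -3.0971, -0.0002]), 'contact_force': array([-0.3825,  0.4483,  0.6369]), 'wrist_torque': array([ 0.1023,  0.0261, -0.021 ]), 'finger_force': 0.0, 'finger_gap': 0.9986859950063609}
```

View pics/s1c.png

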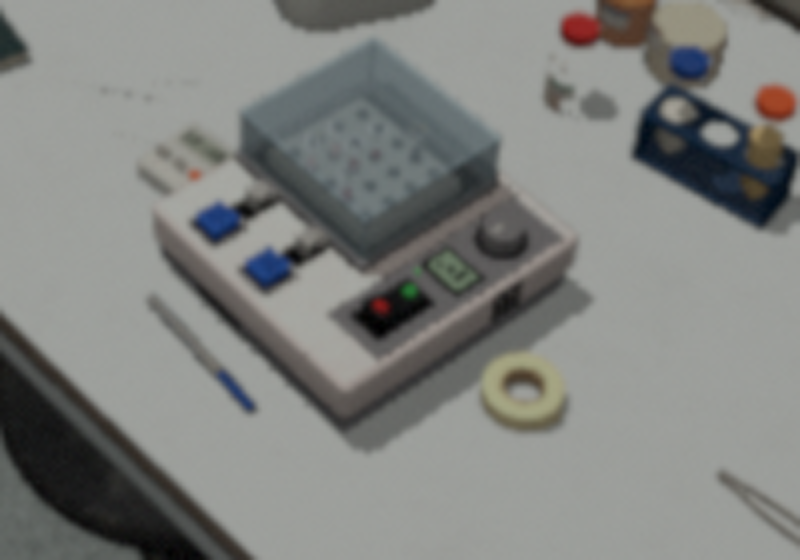

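View pics/t1c.png

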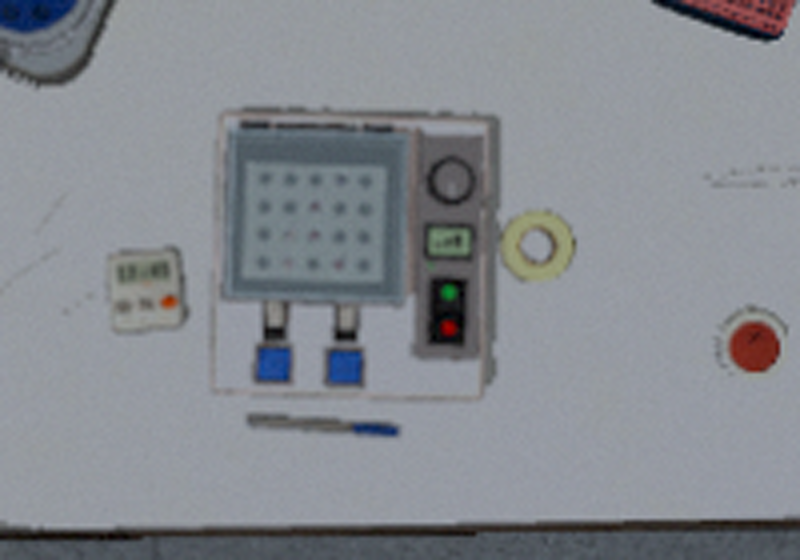

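View pics/t1.png

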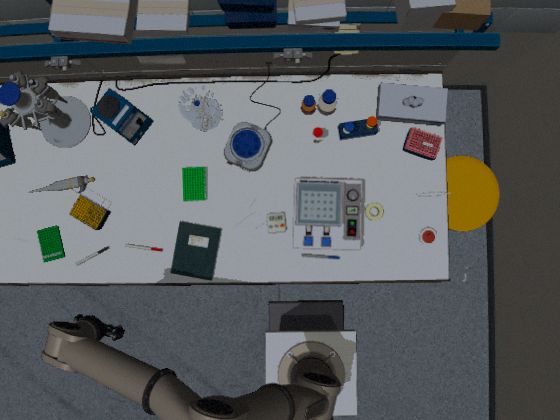

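The scene crop shows the mixer with the rocker on: red dot at about (315,276) and blue caps at about (274,254) and (287,266). In the top view the caps are at about (308,241) and (326,241) and the red dot at (352,232). The tape, timer and blue marker lie close by. Next I fit the mixer pose from these features in both views.

```bash
cat > fit.py <<'E'
from h import *
np.set_printoptions(precision=4,suppress=True)
s=optics.capture('scene');t=optics.capture('top')
def c(x,y,x0,y0): return [(x+.5)/4-.5+x0,(y+.5)/4-.5+y0]
S=lambda x,y:c(x,y,220,200); Tt=lambda x,y:c(x,y,240,150)
def blobs(p,f,box):
    im=p['image'].astype(int); m=f(im[...,0],im[...,1],im[...,2]).astype(np.uint8)
    x0,y0,x1,y1=box; z=np.zeros_like(m); z[y0:y1,x0:x1]=m[y0:y1,x0:x1]
    n,l,st,ce=cv2.connectedComponentsWithStats(z); return [(st[i,4],ce[i]) for i in range(1,n)]
blue=lambda r,g,b:(b-r>50)
red=lambda r,g,b:(r-g>60)&(r-b>60)
print('blue s',blobs(s,blue,(260,240,300,275)));print('blue t',blobs(t,blue,(300,232,336,250)))
print('red s',blobs(s,red,(305,268,325,285)),'red t',blobs(t,red,(345,225,360,240)))
obs=[(s,S(155,208),(-130,108,70)),(s,S(343,388),(-130,-124,70)),(s,S(577,238),(110,-124,70)),
(t,Tt(212,393),(-130,108,70)),(t,Tt(486,398),(-130,-124,70)),(t,Tt(497,118),(110,-124,70)),(t,Tt(220,113),(110,108,70)),
(s,S(218,219),(-104,55,82)),(s,S(268,266),(-104,-5,82)),(t,Tt(273,364),(-104,55,82)),(t,Tt(345,367),(-104,-5,82))]
def W(q,m):
    m=np.array(m)/1000;ca,sa=np.cos(q[2]),np.sin(q[2])
    return np.array([q[0]+ca*m[0]-sa*m[1],q[1]+sa*m[0]+ca*m[1],m[2]])
def res(q,ob=obs): return np.concatenate([proj(p,W(q,m))[0]-u for p,u,m in ob])
for ob in (obs,[o for o in obs if o[0] is s],[o for o in obs if o[0] is t]):
    r=least_squares(res,[.57,-.03,0],args=(ob,),loss='soft_l1'); q=r.x
    print(q,np.round(res(q,ob).reshape(-1,2),1).tolist())
    for n,m in dict(L=(-104,55,83),R=(-104,-5,83),red=(-76,-90,88)).items(): print(n,W(q,m))
print('dot', tri((s,t),(S(380,307),Tt(449,328))), 'L',tri((s,t),(S(218,219),Tt(273,364))),'R',tri((s,t),(S(268,266),Tt(345,367))))
E
python3 fit.py
```

```text
blue s [(np.int32(53), array([274.0377, 254.6226])), (np.int32(57), array([286.5614, 266.4035]))]
blue t [(np.int32(61), array([308.0656, 240.4918])), (np.int32(62), array([325.6129, 241.5   ]))]
red s [(np.int32(9), array([314.6667, 276.1111]))] red t [(np.int32(12), array([351.5, 231.5]))]
[ 0.5684 -0.0573 -0.0494] [[-1.6, -1.2], [0.7, 1.2], [2.0, -0.5], [-0.3, 0.1], [-0.0, 1.2], [-0.9, 0.3], [0.1, -0.7], [0.0, -0.4], [0.1, -0.4], [0.5, 0.3], [0.4, 0.1]]
L [0.4672 0.0028 0.083 ]
R [ 0.4642 -0.0571  0.083 ]
red [ 0.488  -0.1434  0.088 ]
[ 0.5671 -0.0577 -0.0502] [[-1.8, -1.0], [0.4, 1.5], [1.9, -0.2], [-0.2, -0.2], [-0.2, -0.1]]
L [0.466  0.0025 0.083 ]
R [ 0.463  -0.0575  0.083 ]
red [ 0.4867 -0.1438  0.088 ]
[ 0.5692 -0.0571 -0.047 ] [[-0.2, -0.0], [0.0, 0.9], [-1.0, 0.0], [-0.0, -0.8], [0.6, 0.1], [0.5, -0.1]]
L [0.4679 0.0027 0.083 ]
R [ 0.465  -0.0573  0.083 ]
red [ 0.489  -0.1435  0.088 ]
dot [ 0.4958 -0.1429  0.0857] L [0.4682 0.0043 0.0781] R [ 0.4648 -0.056   0.0789]
```

```bash
cat > mv.py <<'E'
from h import *
from scipy.spatial.transform import Rotation as Ro
np.set_printoptions(precision=4,suppress=True)
Q=[.5684,-.0573,-.0494]
def W(m,q=Q):
    m=np.array(m)/1000;ca,sa=np.cos(q[2]),np.sin(q[2])
    return np.array([q[0]+ca*m[0]-sa*m[1],q[1]+sa*m[0]+ca*m[1],m[2]])
def shift(X,o=None):
    o=o or readout.get_obs(); R=Ro.from_rotvec(o['ee_rot']).as_matrix()
    yw=np.arctan2(R[1,1],R[0,1]); roll=-(Q[2]+np.pi/2-yw)
    return R.T@(np.array(X)-o['tcp_pos']),roll
E
python3 -c "
from mv import *
for X in ([.45,.35,.24],[.46,.0,.22],W((-79,-90,160)),W((-79,-90,115))): print(X,*shift(X))"
```

```text
[0.45, 0.35, 0.24] [-0.3091 -0.1959  0.0023] -0.2874919123700497
[0.46, 0.0, 0.22] [-0.4342 -0.523   0.0223] -0.2874919123700497
[ 0.4851 -0.1433  0.16  ] [-0.5052 -0.6499  0.0823] -0.2874919123700497
[ 0.4851 -0.1433  0.115 ] [-0.5052 -0.6499  0.1273] -0.2874919123700497
```

Emit:
servo_tool:
  moves:
    - [[0,-0.05,-0.03,0,-0.05],[0,-0.1,-0.065,0,-0.1],[0,-0.15,-0.1,0,-0.15],[0,-0.2,-0.13,0,-0.2],[0,-0.25,-0.165,0,-0.25],[0,-0.31,-0.196,0,-0.287],[0,-0.33,-0.25,0.003,-0.287],[0,-0.35,-0.305,0.006,-0.287],[0,-0.372,-0.36,0.01,-0.287],[0,-0.392,-0.415,0.014,-0.287],[0,-0.412,-0.47,0.018,-0.287],[0,-0.434,-0.523,0.022,-0.287]]
  squeeze: 20

```text
time: 2.3
tcp_pos: [0.4597, -0.0018, 0.2206]
ee_rot: [0.078, 3.14, 0.001]
contact_force: [1.4, 0.6, -0.4]
finger_gap: -0.003
finger_force: 0.0
```

```bash
python3 -c "
from mv import *
o=readout.get_obs();print(o['time'],o['tcp_pos'],o['ee_rot'],o['contact_force'],o['finger_gap'],o['qpos'])
for X in (W((-79,-90,160)),W((-79,-90,115))): print(X,*shift(X))"
```

```text
2.3 [ 0.4597 -0.0018  0.2206] [0.0781 3.1395 0.0008] [ 1.3968  0.6199 -0.3703] -0.0029378743019501494 [-0.3867  0.1419  0.2818  2.0905 -0.0501  0.9142  1.444 ]
[ 0.4851 -0.1433  0.16  ] [-0.0323 -0.1401  0.0606] -0.00032012969391792545
[ 0.4851 -0.1433  0.115 ] [-0.0322 -0.1401  0.1056] -0.00032012969391792545
```

Emit:
servo_tool:
  moves:
    - [[0,-0.012,-0.05,0.01,0],[0,-0.022,-0.1,0.02,0],[0,-0.032,-0.14,0.05,0],[0,-0.032,-0.14,0.09,0],[0,-0.032,-0.14,0.106,0],[0,-0.032,-0.14,0.106,0]]

```text
time: 3.05
tcp_pos: [0.4844, -0.1407, 0.1138]
ee_rot: [-0.077, -3.139, -0.001]
contact_force: [-0.1, 0.8, 0.9]
finger_gap: -0.004
finger_force: 0.0
```

```bash
python3 -c "
from mv import *
s=optics.capture('scene');t=optics.capture('top')
o=readout.get_obs();print(o['time'],o['tcp_pos'],o['contact_force'])
print(*shift(W((-79,-90,99))))
f=lambda p,x,y,w,h:cv2.resize(np.ascontiguousarray(p['image'][y:y+h,x:x+w,::-1]),None,fx=5,fy=5,interpolation=cv2.INTER_CUBIC)
cv2.imwrite('pics/c2.png',np.hstack([f(s,270,220,78,100),f(t,300,200,78,100)]))
print(proj(s,W((-76,-90,88))),proj(t,W((-76,-90,88))))
"
```

```text
3.15 [ 0.4857 -0.141   0.1153] [0.1572 0.55   0.8326]
[ 0.0005 -0.0024  0.0163] 0.0005863808217567712
[[312.9497 277.3101]] [[352.1261 233.9747]]
```

View pics/c2.png

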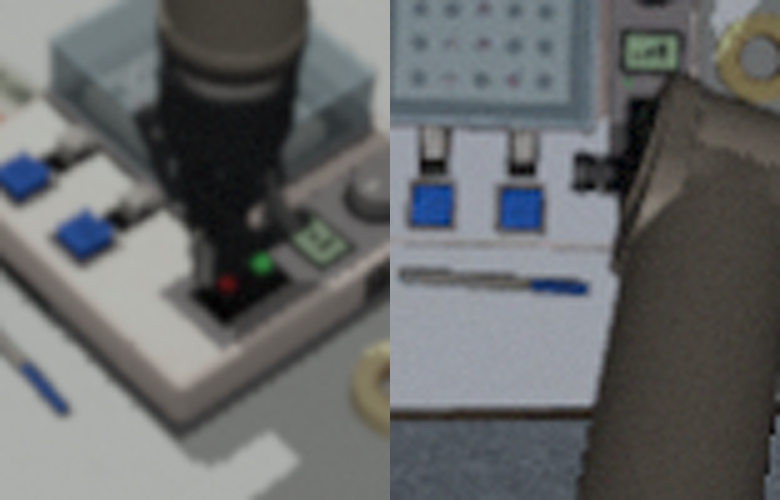

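The picture shows the closed fingertips just above the rocker; the red dot is visible at about (228,283) in the left half, green behind it. I press down in small steps.

Emit:
servo_tool:
  moves:
    - [[0,0,-0.002,0.008,0],[0,0,-0.002,0.012,0],[0,0,-0.002,0.014,0],[0,0,-0.002,0.016,0],[0,0,-0.002,0.018,0],[0,0,-0.002,0.018,0]]

```text
time: 3.9
tcp_pos: [0.4846, -0.1434, 0.0961]
ee_rot: [-0.078, -3.14, 0.0]
contact_force: [0.4, 0.0, -0.6]
finger_gap: 0.001
finger_force: 0.0
```

Emit:
servo_tool:
  moves:
    - [[0,0,0,0.002,0],[0,0,0,0.003,0],[0,0,0,0.004,0],[0,0,0,0.004,0]]

```text
time: 4.4
tcp_pos: [0.4848, -0.1434, 0.0922]
ee_rot: [0.078, 3.14, -0.0]
contact_force: [-0.8, 0.5, 0.0]
finger_gap: -0.003
finger_force: 0.0
```

Emit:
servo_tool:
  moves:
    - [[0,0,0,0.001,0],[0,0,0,0.002,0],[0,0,0,0.002,0]]

```text
time: 4.78
tcp_pos: [0.4851, -0.1434, 0.0916]
ee_rot: [0.079, 3.14, 0.001]
contact_force: [-5.9, 1.3, 17.7]
finger_gap: -0.001
finger_force: 8.8
```

Emit:
servo_tool:
  moves:
    - [[0,0,0,-0.01,0],[0,0,0,-0.05,0],[0.048,0,0.05,-0.08,0],[0.048,0.01,0.1,-0.08,0],[0.048,0.02,0.116,-0.08,0],[0.048,0.025,0.116,-0.06,0],[0.048,0.025,0.116,-0.04,0],[0.048,0.025,0.116,-0.04,0]]

```text
time: 5.78
tcp_pos: [0.4648, -0.0262, 0.1296]
ee_rot: [-0.078, -3.139, 0.001]
contact_force: [-0.1, 0.5, 0.5]
finger_gap: 0.558
finger_force: 0.0
```

```bash
python3 -c "
from mv import *
s=optics.capture('scene');t=optics.capture('top')
o=readout.get_obs();print(o['time'],o['tcp_pos'],o['contact_force'],o['finger_gap'])
print(*shift(W((-106,25,95))))
f=lambda p,x,y,w,h:cv2.resize(np.ascontiguousarray(p['image'][y:y+h,x:x+w,::-1]),None,fx=5,fy=5,interpolation=cv2.INTER_CUBIC)
cv2.imwrite('pics/c3.png',np.hstack([f(s,250,205,78,100),f(t,295,195,78,100)]))
"
```

```text
5.875 [ 0.466  -0.0263  0.1308] [-0.7653  0.8303  0.9514] 0.5626728065566742
[ 0.0022 -0.0009  0.0358] -0.0005422848842617789
```

View pics/c3.png

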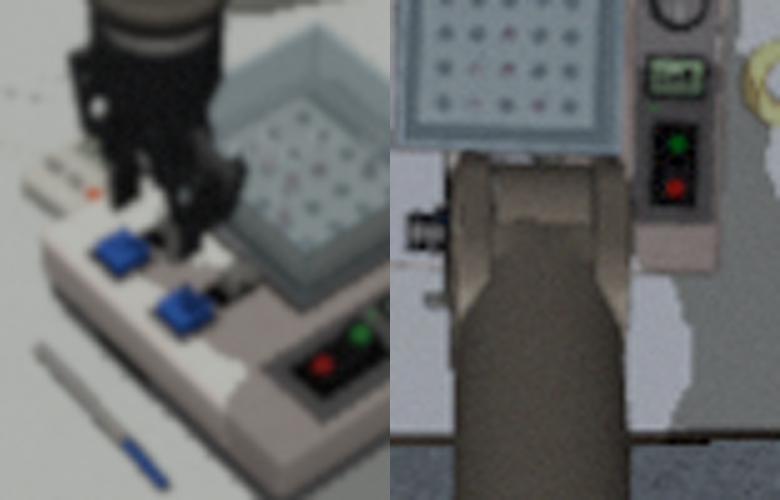

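The left half shows the two fingertips hovering over the blue caps (caps at (120,252) and (185,308)), and the rocker is free to see with red at (322,365) and green at (360,334). I compare dot positions with the first pictures to confirm the rocker tipped.

```bash
cat > dots.py <<'E'
from mv import *
def cen(im,box,ch):
    x0,y0,x1,y1=box; a=im[y0:y1,x0:x1].astype(float); o=[i for i in range(3) if i!=ch]
    w=np.clip(a[...,ch]-a[...,o].max(-1)-25,0,None); g=np.mgrid[y0:y1,x0:x1]
    return np.array([(w*g[1]).sum(),(w*g[0]).sum()])/w.sum()
now={n:optics.capture(n)for n in('scene','top')}
for n,f,b in(('scene','s1',(306,268,328,284)),('top','t1',(347,219,358,237))):
    old=cv2.imread(f'pics/{f}.png')[...,::-1]; p=now[n]
    for ch,c in((0,'red'),(1,'green')):
        print(n,c,cen(old,b,ch),cen(p['image'],b,ch))
    for c,x,s in(('red',-71,1),('green',-39,-1)):
        d=[proj(p,W((x,-90,81+s*k)))[0] for k in(2.9,-2.9)]; print('expected change',c,d[1]-d[0])
E
python3 dots.py
```

```text
scene red [314.6878 275.9753] [313.9962 277.4551]
scene green [321.9163 272.1395] [321.6571 271.3   ]
expected change red [-0.1156  1.295 ]
expected change green [ 0.1374 -1.2971]
top red [351.6765 231.5247] [351.5417 232.1739]
top green [351.7662 222.5764] [351.9623 223.2013]
expected change red [-0.197   0.0055]
expected change green [ 0.1978 -0.0367]
```

Red moved down and green up as predicted, so the rocker is off. Next I lower toward the caps.

Emit:
servo_tool:
  moves:
    - [[0.048,0.002,-0.001,0.015,0],[0.048,0.002,-0.001,0.028,0],[0.048,0.002,-0.001,0.032,0],[0.048,0.002,-0.001,0.032,0]]

```text
time: 6.48
tcp_pos: [0.4631, -0.0273, 0.0978]
ee_rot: [-0.079, -3.139, 0.0]
contact_force: [0.1, 0.4, -0.9]
finger_gap: 0.563
finger_force: 0.0
```

```bash
python3 -c "
from mv import *
s=optics.capture('scene')
o=readout.get_obs();print(o['time'],o['tcp_pos'],o['contact_force'],o['finger_gap'])
f=lambda p,x,y,w,h:cv2.resize(np.ascontiguousarray(p['image'][y:y+h,x:x+w,::-1]),None,fx=7,fy=7,interpolation=cv2.INTER_CUBIC)
cv2.imwrite('pics/c4.png',f(s,245,205,80,80))
"
```

```text
6.525 [ 0.4634 -0.0272  0.0981] [-0.8223 -0.218  -0.0174] 0.5616173322833752
```

View pics/c4.png

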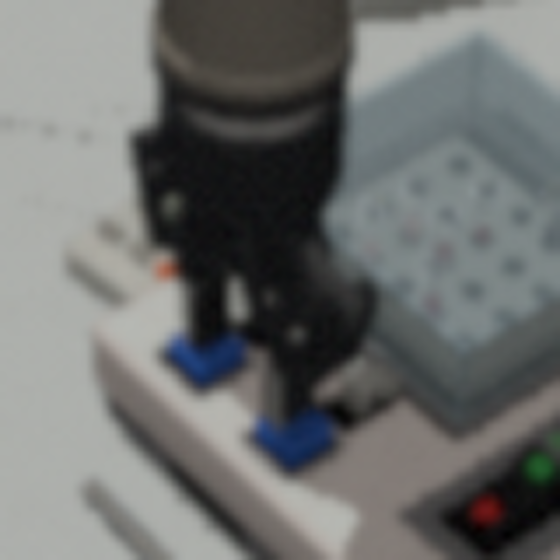

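The fingers now end right over both blue caps (at (205,355) and (293,435)). I continue down in steps, watching force.

Emit:
servo_tool:
  moves:
    - [[0.048,0,0,0.003,0],[0.048,0,0,0.006,0],[0.048,0,0,0.009,0],[0.048,0,0,0.009,0]]

```text
time: 7.02
tcp_pos: [0.4636, -0.0271, 0.0893]
ee_rot: [0.078, 3.14, 0.0]
contact_force: [-0.2, -0.5, 2.9]
finger_gap: 0.562
finger_force: 1.2
```

Emit:
servo_tool:
  moves:
    - [[0.048,0,0,0.003,0],[0.048,0,0,0.006,0],[0.048,0,0,0.008,0],[0.048,0,0,0.009,0],[0.048,0,0,0.009,0]]

```text
time: 7.65
tcp_pos: [0.4637, -0.0271, 0.0821]
ee_rot: [0.079, 3.14, 0.002]
contact_force: [-9.9, -0.1, 31.1]
finger_gap: 0.569
finger_force: 15.2
```

Emit:
servo_tool:
  moves:
    - [[0.048,0,0,-0.001,0],[0.048,0,0,-0.001,0],[0.048,0,0,-0.001,0],[0.048,0,0,-0.001,0],[0.048,0,0,-0.001,0],[0.048,0,0,-0.001,0],[0.048,0,0,-0.001,0],[0.048,0,0,-0.001,0],[0.048,0,0,-0.001,0],[0.048,0,0,-0.001,0],[0.048,0,0,-0.001,0],[0.048,0,0,-0.001,0]]

```text
time: 9.15
tcp_pos: [0.4637, -0.0271, 0.0823]
ee_rot: [0.078, 3.14, 0.001]
contact_force: [-4.0, 0.4, 16.1]
finger_gap: 0.565
finger_force: 8.5
```

```bash
python3 -c "
from mv import *
s=optics.capture('scene');t=optics.capture('top')
o=readout.get_obs();print(o['time'],o['tcp_pos'],o['contact_force'],o['finger_gap'])
f=lambda p,x,y,w,h:cv2.resize(np.ascontiguousarray(p['image'][y:y+h,x:x+w,::-1]),None,fx=5,fy=5,interpolation=cv2.INTER_CUBIC)
cv2.imwrite('pics/c5.png',np.hstack([f(s,250,195,90,100),f(t,290,170,68,100)]))
r=[nets.spot_point(p,'lid_front') for p in (s,t)]
print(r, tri((s,t),[q[0]['position'] for q in r]) if all(r) else '')
print(proj(s,W((-52,25,127))),proj(s,W((4,25,199))))
"
```

```text
9.25 [ 0.4637 -0.0272  0.0823] [-4.8186  0.2096 16.8678] 0.5648863739726796
[[{'position': [307.0, 215.1], 'conf': 0.66}], [{'position': [316.5, 209.0], 'conf': 0.97}, {'position': [145.3, 250.4], 'conf': 0.72}]] [ 0.5699 -0.0221  0.1967]
[[294.2385 241.5233]] [[309.7315 215.8061]]
```

View pics/c5.png

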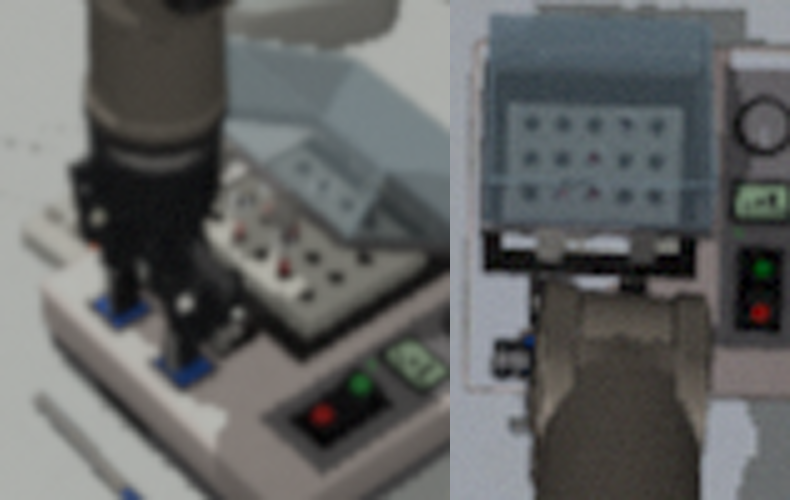

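The lid has swung up, with its front edge at about z 0.197 against the 0.199 I predicted for fully up. Both caps are still held down. I hold for another 1.5 s, check again, then release.

Emit:
servo_tool:
  moves:
    - [[0.048,0,0,0,0],[0.048,0,0,0,0],[0.048,0,0,0,0],[0.048,0,0,0,0],[0.048,0,0,0,0],[0.048,0,0,0,0],[0.048,0,0,0,0],[0.048,0,0,0,0],[0.048,0,0,0,0],[0.048,0,0,0,0],[0.048,0,0,0,0],[0.048,0,0,0,0]]

```text
time: 10.85
tcp_pos: [0.4637, -0.0271, 0.0823]
ee_rot: [0.078, 3.14, 0.001]
contact_force: [-5.1, 0.2, 16.8]
finger_gap: 0.562
finger_force: 8.5
```

```bash
python3 -c "
from mv import *
s=optics.capture('scene');t=optics.capture('top')
r=[nets.spot_point(p,'lid_front') for p in (s,t)]
print(r, tri((s,t),[q[0]['position'] for q in r]) if all(r) else '', W((4,25,199)))
print(shift([.45,-.03,.2]),shift([.44,.2,.25]))
"
```

```text
[[{'position': [308.8, 216.9], 'conf': 0.95}, {'position': [375.1, 355.4], 'conf': 0.6}], [{'position': [317.1, 208.2], 'conf': 0.96}]] [ 0.5734 -0.0251  0.1894] [ 0.5736 -0.0325  0.199 ]
(array([ 0.0134, -0.0035, -0.1177]), np.float64(-0.0005686804129638734)) (array([ 0.0349,  0.2258, -0.1676]), np.float64(-0.0005686804129638734))
```

Emit:
servo_tool:
  moves:
    - [[0.048,0,0,-0.01,0],[0.048,0,0,-0.03,0],[0.048,0.01,0,-0.08,0],[0.048,0.013,0.03,-0.13,0],[0.048,0.015,0.09,-0.16,0],[0.048,0.01,0.15,-0.168,0],[0.048,0.01,0.21,-0.168,0],[0.048,0.01,0.27,-0.168,0],[0.048,0.01,0.33,-0.168,0],[0.048,0.01,0.33,-0.168,0],[0.048,0.01,0.33,-0.168,0]]

```text
time: 12.42
tcp_pos: [0.4698, 0.3021, 0.2487]
ee_rot: [-0.078, -3.14, 0.002]
contact_force: [0.7, -0.8, -0.5]
finger_gap: 0.563
finger_force: 0.0
```

```bash
python3 dots.py; python3 -c "
from mv import *
s=optics.capture('scene');t=optics.capture('top')
r=[nets.spot_point(p,'lid_front') for p in (s,t)]
print(tri((s,t),[q[0]['position'] for q in r]) if all(r) else r)
f=lambda p,x,y,w,h:cv2.resize(np.ascontiguousarray(p['image'][y:y+h,x:x+w,::-1]),None,fx=4,fy=4,interpolation=cv2.INTER_CUBIC)
cv2.imwrite('pics/c6.png',np.hstack([f(s,240,190,100,130),f(t,260,160,100,130)]))
"
```

```text
scene red [314.6878 275.9753] [314.0429 277.4516]
scene green [321.9163 272.1395] [321.584  271.3058]
expected change red [-0.1156  1.295 ]
expected change green [ 0.1374 -1.2971]
top red [351.6765 231.5247] [351.5531 232.1667]
top green [351.7662 222.5764] [352.0294 223.2132]
expected change red [-0.197   0.0055]
expected change green [ 0.1978 -0.0367]
[ 0.5721 -0.0311  0.1982]
```

View pics/c6.png

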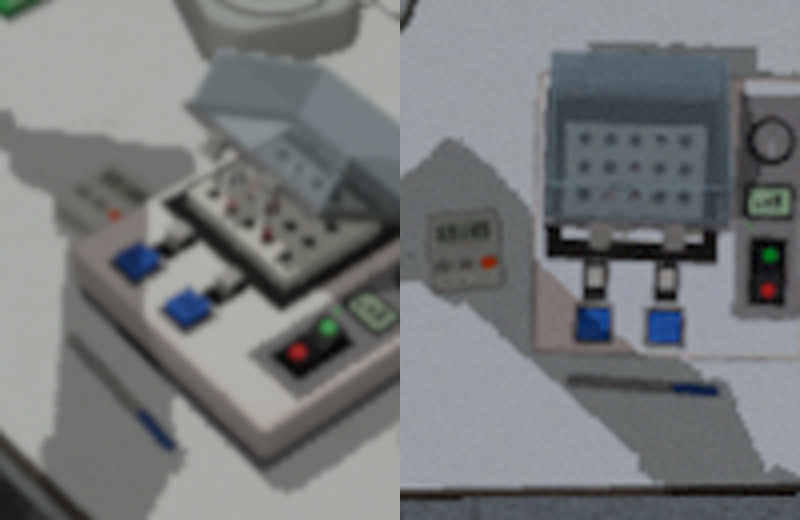

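The lid stands fully up (front edge z 0.198), both buttons are back up, the rocker is off, nothing else has moved, and the arm is clear.

```bash
python3 -c "
from station import ticket
print(ticket.close_job())"
```

```text
the job is handed in; nothing more can be done
None
```

The mixer was switched off first, then both catches were pressed together and held until the lid had sprung fully up; the arm is clear and the job is handed in, with no verdict shown.

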